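# Clamp a split panel with a fold-out crank

## Robot

A 6-joint arm with a two-finger parallel gripper is mounted at the origin on a cart in front of the work surface, level with it; the furniture and walls round the work are solid. World frame = base frame: x ahead of the robot, y to its left, z up, the work surface at z = 0. Lengths are in m, angles in rad, forces in N, time in s.
With the tool pointing down it reaches from about 0.275 to 0.85 m from the base axis. Payload 5.2 kg.
Tool frame: the origin (TCP) lies at the very end of the fingers, on their centre line; the grasp point (between the pads) lies 19 mm behind it (bot.tcp_to_grasp is the distance from the TCP to the grasp point, in m); z points along the fingers, y is the line along which they close (so a half turn about z gives the same grasp; the last joint's range is limited). The gripper opens to 85 mm and grips with 20 to 120 N. Pads are 22 mm wide; open, the fingers measure 114 mm over their backs; the gripper's body (76 mm by 85 mm) begins 54 mm behind the grasp point. The pads swing forward as they close: fully open they stand 13 mm farther back than shut.
Start: joints at [0.956, 0.259, 1.535, -0, 1.348, -0.203], TCP at [0.22, 0.504, 0.231] pointing down, gripper open.
Joint ranges: [-3.14, 3.14], [-0.91, 2.08], [0.19, 2.58], [-1.22, 4.36], [0.22, 2.71], [-3.12, 3.12]. Speed limits (rad/s): [2.57, 2.57, 3.14, 3.14, 3.14, 3.14].

## Interface

Orientations are given as a unit quaternion [x, y, z, w].
In Python, from rig import bot gives the robot as it stands.
- The arm moves only by the shell command python3 -m handwheel 'ROWS' [FORCE]. ROWS is JSON, a list of rows, each a list of 3 entries, a list of its own where there are three numbers: the finger opening in cm, from 0 to 8.54, then the shift along the tool's x, y, z in cm, then the turn about the tool's z in degrees. A call has 1 to 20 rows; each row shifts and turns the commanded pose from where the row before left it, along the tool's axes as they then stand; what a row does not reach is not made up. A row lasts 1/8 s, in which the tool goes at most 62.5 mm and 10.7 degrees, less where a joint would pass 70% of its speed; a pose out of reach is approached as far as the arm can. A call is refused whole if a number of a shift passes 6.25 or a number of a turn 10.7, either way. A call with a gripper value outside its range is refused whole. The fingers move at their own pace and stop on an object; FORCE is the grip in N (left out, the last holds). Time passes only in rows, so rows that do not move let the fingers close. It gives the time, the measured TCP pose, the force, the opening and the grip force at its end, in the units of the state.
- bot.state(): the state, without advancing time (a new reading comes with each control period).
- bot.get_image(name): name is "scene" or "side" or "wrist"; returns the picture (400x640x3 uint8, red, green, blue); there is no depth.
- bot.calibration(name): a dict with "K" (3x3 intrinsics, pixels), "view" (4x4, takes a point from world to camera coordinates); the wrist camera has in their place "mount" (4x4, takes a point from camera to tool coordinates, whose origin is the TCP and whose axes are the flange's). Camera axes: x right, y down, z forward; pixel columns grow to the right and rows downward; lengths in m; the calibration is good to about 2 mm. A picture is of the moment at which its call begins: read the wrist's pose just before it. calibration takes no time and is no camera call.
- bot.job_done(): hands the job in; it is judged then, once.
The state is a dict: "time_s": time; "joints": joint angles; "joint_vel": joint speeds; "effort": joint torques, N m; "position": TCP position; "eef_rot": TCP orientation; "ft_force": force on the tool from outside, world axes, zero at the start; "ft_torque": the same for the moment, N m; "finger_gap": finger opening in m; "grasp_force": force on a finger pad.
Only numpy, scipy, OpenCV 4.12 (cv2) and the standard library are available. Lean on these libraries where they do the work, as an engineer would, in place of code of your own. Each camera call takes 0.05 s, during which the arm holds its last target. There are 200 camera calls.

## Task

Close the small panel clamp on the two halves of the split wood panel: swing the folded crank handle up out of its handwheel, crank clockwise (seen from above) until the halves are pushed together against the fence and held with a gentle clamping force of about 13 N (8 to 18 N, and never over 24 N), then fold the handle back down flat. Do not touch the wood, and leave the vial, the eraser and the dropper bottle where they stand.

Things in the scene. Friction and masses are not known exactly. Their poses are not given: they have to be found in the camera images.
- clamp: the panel clamp, fixed to the bench: a grey bed 150 mm (x) by 395 mm (y, from -85 to +310) with its top 20 mm up, and a grey housing 100 x 110 mm, 62 mm high, that carries the handwheel. Origin on the bench under the wheel's axis, z up; the jaw travels along +y, towards the fence, which as it stands is roughly to the robot's right
- wheel_center (a point): point on the wheel's upright axis, 104 mm above the bench, level with the handle's fold hinge. The wheel is an aluminium disc 140 mm across, its flat top 80 mm above the bench (a hub boss 36 mm across and 3 mm high, up to 86 mm with its bolt, in the middle)
- wheel (a joint): turn of the handwheel in rad; grows clockwise seen from above, which closes the jaw by 15 mm per rad (pinion and rack). Starts between 0 and 0.6. It stays where it is left: about 0.36 N m of steady friction, to which a clamping force of F adds F x 0.015 m (13 N adds 0.195 N m, about 3.5 N at the handle). Depending on how the fence is set and where the wheel starts, the wood is tight after some 2.0 to 4.7 rad of turn from the start
- handle (a joint): fold angle of the crank handle in rad: 0 folded flat over the wheel, 1.571 upright against its stop. It stays where it is left (0.08 N m of friction)
- handle_hinge (a point): middle of the fold hinge, 55 mm from the wheel's axis, 24 mm above the wheel's top between two dark ears 22 mm over all, that reach 5 mm above it. The hinge axis is level and square to the wheel's radius
- handle_tip (a point): free end of the handle, 80 mm from the hinge. Folded, the handle lies level from the hinge across the wheel's middle to 25 mm beyond it, its axis 24 mm above the wheel's top. Its grip is a round black sleeve 18 mm thick, from 19 to 79 mm from the hinge, which spins freely on the handle so that it can be held in the fingers while cranking
- jaw: the moving jaw, a dark steel block 110 x 20 x 26 mm on the bed; origin in its middle 20 mm above the bench. 15 mm in front of the block (towards the fence) stands its aluminium pad, 8 mm thick, whose front face is 33 mm from the origin; the pad is sprung: it starts to give at 5 N and gains 1.5 N for each mm (22.5 N for each rad of the wheel), so 13 N is about 0.36 rad past first tightness, 8 N 0.13 rad, 18 N 0.58 rad
- half_near: the half of the panel next to the jaw: a plain wood board 120 mm (x) by 45 mm (y) by 14 mm, lying loose on the bed; origin in the middle of its underside
- half_far: the other half, alike, next to the fence. The fence is a dark steel bar 130 x 20 x 26 mm across the bed on two slots; it is locked, but where along its 30 mm of slot is not reported: its face is 230 to 260 mm from the wheel's axis along the clamp's y
- vial: bystander: small vial with a white cap, 23 mm wide, 51 mm high; origin under its middle
- eraser: bystander: eraser lying flat, 20 x 42 x 12 mm; origin under its middle
- dropper: bystander: dropper bottle 30 mm wide, 95 mm high; origin under its middle
Not all that is in view belongs to the job. What is shaped like the half_far but pink is not meant.

How it is judged:
By the outcome, as a careful person would: the job done as asked, in the order asked, and still so for the second after the job is handed in, with the robot touching nothing.
It also fails if it takes over 72 s, if anything falls off the work surface, if the arm or the gripper's body presses on something with over 40 N, if the wrist force passes 120 N, or if a joint passes its speed limit or range.

## Working session

There is one attempt and no reset: what is moved stays moved. The work goes in short steps, Python scripts to look and compute and a shell command to move; the robot and the scene stay as the last step left them, time stands still between calls to the robot, and variables do not carry over. Pictures are saved under pics/ and viewed, at most 10 in all, crops included, and the job is handed in when it is done.

```bash
mkdir -p pics; ls
python3 - <<'E'
from rig import bot
import cv2,numpy as np
s=bot.state();print({k:np.round(v,3).tolist() for k,v in s.items()})
for n in("scene","side","wrist"):
    cv2.imwrite(f"pics/{n}0.png",bot.get_image(n)[:,:,::-1])
    print({k:np.round(v,3).tolist() for k,v in bot.calibration(n).items()})
E
```

```text
pics
{'time_s': 0.0, 'joints': [0.956, 0.259, 1.536, 0.0, 1.348, -0.203], 'joint_vel': [0.001, -0.0, 0.001, -0.001, -0.001, 0.001], 'effort': [-0.001, -44.604, -29.057, -0.0, 0.012, 0.0], 'position': [0.22, 0.504, 0.23], 'eef_rot': [0.204, 0.979, -0.001, -0.0], 'ft_force': [-0.221, -0.088, -0.808], 'ft_torque': [-0.025, 0.023, 0.061], 'grasp_force': 0.0, 'finger_gap': 0.086}
{'K': [[428.564, 0.0, 318.91], [0.0, 428.564, 192.968], [0.0, 0.0, 1.0]], 'view': [[0.786, -0.618, 0.001, -0.392], [-0.311, -0.396, -0.864, 0.264], [0.535, 0.679, -0.504, 0.904], [0.0, 0.0, 0.0, 1.0]]}
{'K': [[414.354, 0.0, 316.115], [0.0, 414.354, 203.22], [0.0, 0.0, 1.0]], 'view': [[0.484, -0.875, 0.007, -0.254], [-0.427, -0.243, -0.871, 0.302], [0.764, 0.419, -0.491, 1.024], [0.0, 0.0, 0.0, 1.0]]}
{'K': [[292.366, 0.0, 312.362], [0.0, 292.366, 202.075], [0.0, 0.0, 1.0]], 'mount': [[0.0, -0.964, -0.266, 0.068], [1.0, -0.0, 0.001, -0.0], [-0.001, -0.266, 0.964, -0.142], [0.0, 0.0, 0.0, 1.0]]}
```

View pics/scene0.png

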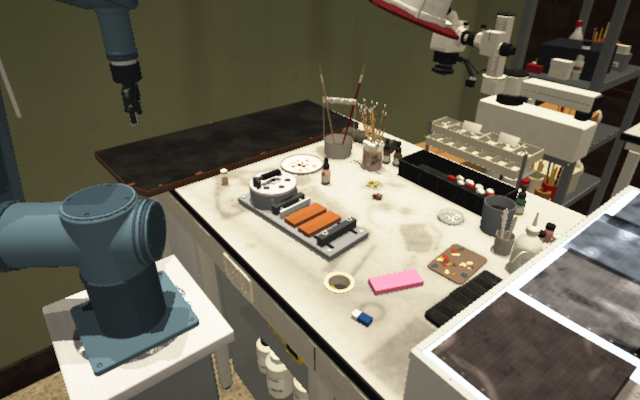

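View pics/side0.png

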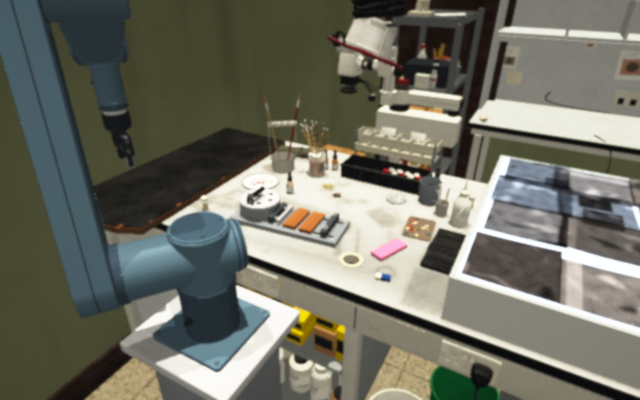

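The scene shows the clamp at (300,210): wheel at (272,188), two orange-brown halves at (300,218), and a pink board at (396,281), which is the decoy. The vial is at (225,177), the dropper at (326,172) and the eraser at (362,317). I'll enlarge the clamp.

Run:
```python
import cv2
a=cv2.imread("pics/scene0.png")[160:260,215:375]
cv2.imwrite("pics/c1.png",cv2.resize(a,None,fx=5,fy=5,interpolation=cv2.INTER_CUBIC))
```

```text
(no output)
```

View pics/c1.png

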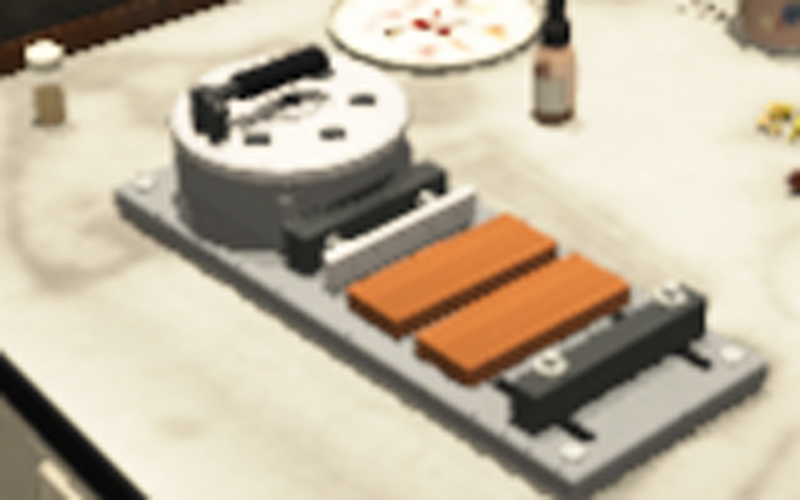

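View pics/wrist0.png

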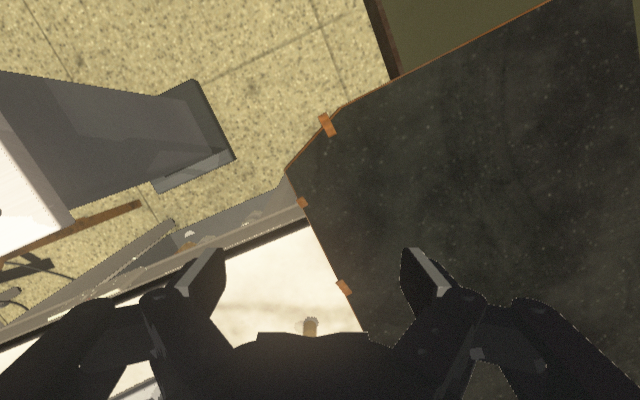

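Crop: the bed's top corners are at left (117,190), near (575,485) and right (765,368). The wheel disc spans (172..410) and centres near (291,112). The handle runs from its hinge ears (210,108) to the tip (322,58). The halves are between the pad and the fence. The wrist view shows nothing useful yet.

```bash
cat > h.py <<'E'
import numpy as np
from rig import bot
from scipy.spatial.transform import Rotation as R
def ray(cam,uv,state=None):
    c=bot.calibration(cam);d=np.linalg.inv(c["K"])@[uv[0],uv[1],1]
    if cam=="wrist":
        M=np.array(c["mount"]);T=np.eye(4);T[:3,:3]=R.from_quat(state["eef_rot"]).as_matrix();T[:3,3]=state["position"];W=T@M
    else: W=np.linalg.inv(c["view"])
    return W[:3,3],W[:3,:3]@d
def at(cam,uv,z,state=None):
    o,d=ray(cam,uv,state);return o+d*(z-o[2])/d[2]
def proj(cam,p,state=None):
    c=bot.calibration(cam)
    if cam=="wrist":
        T=np.eye(4);T[:3,:3]=R.from_quat(state["eef_rot"]).as_matrix();T[:3,3]=state["position"];V=np.linalg.inv(T@np.array(c["mount"]))
    else: V=np.array(c["view"])
    q=c["K"]@(V@np.r_[p,1])[:3];return q[:2]/q[2]
E
python3 - <<'E'
from h import *
f=lambda u,v:(215+(u+.5)/5-.5,160+(v+.5)/5-.5)
P=[at("scene",f(*p),.02) for p in((117,190),(575,485),(765,368))]
for p in P:print(p.round(3))
print(np.linalg.norm(P[1]-P[0]),np.linalg.norm(P[2]-P[1]))
C=np.array([[.075,-.085],[.075,.31],[-.075,.31]])
Q=np.array(P)[:,:2];A=C-C.mean(0);B=Q-Q.mean(0)
th=np.arctan2((A[:,0]*B[:,1]-A[:,1]*B[:,0]).sum(),(A*B).sum())
Rm=np.array([[np.cos(th),-np.sin(th)],[np.sin(th),np.cos(th)]]);o=Q.mean(0)-Rm@C.mean(0)
print("th",th,np.degrees(th),"o",o)
print("wheel by disc",at("scene",f(291,112),.08))
h=at("scene",f(210,100),.104);t=at("scene",f(322,58),.104);print(h,t,np.linalg.norm(h-t))
for n,p in dict(vial=(48,120),drop=(553,118)).items():print(n,at("scene",f(*p),0))
E
```

```text
[0.402 0.272 0.02 ]
[ 0.44  -0.116  0.02 ]
[ 0.582 -0.103  0.02 ]
0.39030116163128337 0.1421043672243844
th -3.05037639718489 -174.77369348501588 o [0.48318714 0.19753466]
wheel by disc [0.48067139 0.19558414 0.08      ]
[0.42942198 0.19823957 0.104     ] [0.50816512 0.20230613 0.104     ] 0.07884807366583567
vial [0.42504523 0.41051213 0.        ]
drop [0.68808809 0.20747383 0.        ]
```

Checks fit: bed 390x142 mm, handle 79 mm long, wheel axis at about (0.482,0.197). I'll go above the handle and look from close by.

```bash
python3 -m handwheel '[[8.5,[0,0,0],-9],[8.5,[0,0,0],-9],[8.5,[0,0,0],-9],[8.5,[-2.5,-3.5,0],0],[8.5,[-2.5,-3.5,0],0],[8.5,[-2.5,-3.5,0],0],[8.5,[-2.5,-3.5,0],0],[8.5,[-2.5,-3.5,0],0],[8.5,[-2.5,-3.5,0],0],[8.5,[-2.5,-3.5,0],0],[8.5,[-2.5,-3.5,0],0],[8.5,[-2.5,-3.5,0],0],[8.5,[0,0,0],0],[8.5,[0,0,0],0]]' 30
python3 - <<'E'
from h import *;import cv2,json
s=bot.state();im=bot.get_image("wrist");cv2.imwrite("pics/w1.png",im[:,:,::-1])
json.dump({k:np.array(v).tolist() for k,v in s.items()},open("s1.json","w"))
E
```

```text
time_s: 1.9
position: [0.4629, 0.2031, 0.231]
eef_rot: [-0.029, 1.0, 0.0, -0.001]
ft_force: [0.2, -0.1, 0.1]
finger_gap: 0.0848
grasp_force: 0.0
```

View pics/w1.png

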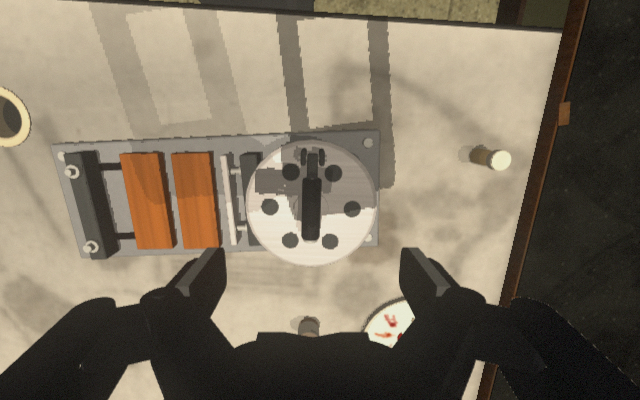

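Wrist view: disc spans x 246–378, y 139–266, centre (312,202). Handle hinge is at (313,157) and the tip at (311,242). To the left are the pad (230,200), the halves (196,200) and (147,200), and the fence (92,205). I'll enlarge the left part to measure the gaps.

Run:
```python
import cv2
a=cv2.imread("pics/w1.png")[130:275,60:265]
cv2.imwrite("pics/c2.png",cv2.resize(a,None,fx=3.9,fy=3.9,interpolation=cv2.INTER_CUBIC))
from h import *;import json
s=json.load(open("s1.json"))
print("c",at("wrist",(312,202.5),.08,s),"h",at("wrist",(313,157),.104,s),"t",at("wrist",(311.5,242),.113,s))
```

```text
c [0.47582716 0.20395787 0.08      ] h [0.42596788 0.20195006 0.104     ] t [0.50600712 0.20524141 0.113     ]
```

View pics/c2.png

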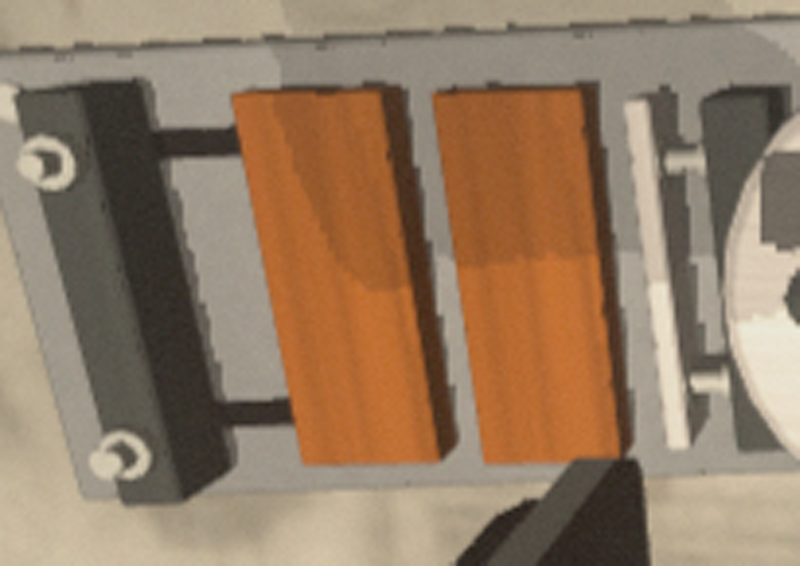

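Crop: fence front top edge (80,92)-(182,500); far half (233,93)-(302,464) to (383,90)-(442,462); near half (435,93)-(485,463) to (583,90)-(622,458); pad front (627,100)-(670,448); jaw block front (703,103)-(737,448).

Run:
```python
from h import *;import json
s=json.load(open("s1.json"))
g=lambda p:(60+(p[0]+.5)/3.9-.5,130+(p[1]+.5)/3.9-.5)
L=dict(fence=((80,92),(182,500),.046),farF=((233,93),(302,464),.034),farN=((383,90),(442,462),.034),nearF=((435,93),(485,463),.034),nearN=((583,90),(622,458),.034),padF=((627,100),(670,448),.044),padR=((650,98),(690,446),.044),block=((703,103),(737,448),.046))
E={k:[at("wrist",g(v[i]),v[2],s)[:2] for i in(0,1)] for k,v in L.items()}
for k,(a,b) in E.items():
    d=b-a;print(k,a.round(4),b.round(4),"len",np.linalg.norm(d).round(4),"ang",np.degrees(np.arctan2(d[1],d[0])).round(2))
th=-np.radians(174.8);o=np.array([.478,.2015])
for k,(a,b) in E.items():
    d=b-a
    y=np.array([-np.sin(th),np.cos(th)]);
    print(k,round(float(((a+b)/2-o)@y),4))
```

```text
fence [ 0.4436 -0.0555] [ 0.5701 -0.0427] len 0.1271 ang 5.77
farF [ 0.4431 -0.0199] [ 0.5614 -0.0114] len 0.1187 ang 4.1
farN [0.4396 0.0243] [0.5581 0.0337] len 0.1189 ang 4.52
nearF [0.4396 0.0395] [0.5576 0.0475] len 0.1183 ang 3.85
nearN [0.4361 0.0831] [0.5533 0.0916] len 0.1175 ang 4.14
padF [0.437  0.0991] [0.5444 0.1098] len 0.1079 ang 5.73
padR [0.4361 0.1056] [0.5433 0.116 ] len 0.1078 ang 5.54
block [0.4364 0.1213] [0.5423 0.1311] len 0.1064 ang 5.29
fence 0.2522
farF 0.2184
farN 0.1737
nearF 0.1592
nearN 0.1152
padF 0.0978
padR 0.0913
block 0.076
```

Tight after about 4.3 rad, since there is roughly 64 mm of slack. Handle direction is 182.5° and the tool is already aligned. I'll grasp the sleeve about 64 mm from the hinge.

```bash
python3 -m handwheel '[[5,[-1.4,-0.1,0],0],[5,[-1.3,0,0],0],[5,[0,0,3.5],0],[5,[0,0,3.5],0],[5,[0,0,3.5],0],[5,[0,0,2.5],0],[5,[0,0,1],0],[5,[0,0,0],0],[1.4,[0,0,0],0],[1.4,[0,0,0],0],[1.4,[0,0,0],0],[1.4,[0,0,0],0],[1.4,[0,0,0],0],[1.4,[0,0,0],0]]' 30
python3 - <<'E'
from h import *;import cv2
cv2.imwrite("pics/s2.png",cv2.resize(bot.get_image("scene")[150:230,215:335,::-1],None,fx=5,fy=5))
E
```

```text
time_s: 3.7
position: [0.4915, 0.2034, 0.092]
eef_rot: [-0.03, 1.0, -0.0, 0.001]
ft_force: [2.0, -3.0, 5.1]
finger_gap: 0.0171
grasp_force: 29.8
```

```bash
python3 -m handwheel '[[1.4,[0.1,0,-1.14],0],[1.4,[0.3,0,-1.1],0],[1.4,[0.48,0,-1.04],0],[1.4,[0.65,0,-0.93],0],[1.4,[0.81,0,-0.81],0]]'; python3 -m handwheel '[[1.4,[0.93,0,-0.65],0],[1.4,[1.04,0,-0.48],0],[1.4,[1.1,0,-0.3],0],[1.4,[1.14,0,-0.1],0],[1.4,[0,0,0],0]]'
python3 - <<'E'
from h import *;import cv2
a=cv2.resize(bot.get_image("scene")[140:230,215:335,::-1],None,fx=5,fy=5)
cv2.imwrite("pics/s3.png",a)
E
```

```text
time_s: 4.38
position: [0.4655, 0.2021, 0.1414]
eef_rot: [-0.03, 1.0, -0.0, -0.001]
ft_force: [-1.0, -0.6, -8.6]
finger_gap: 0.0164
grasp_force: 29.4
time_s: 5.0
position: [0.4245, 0.2001, 0.1578]
eef_rot: [-0.03, 1.0, 0.0, 0.0]
ft_force: [-0.8, 0.6, 3.7]
finger_gap: 0.0146
grasp_force: 10.2
```

View pics/s3.png

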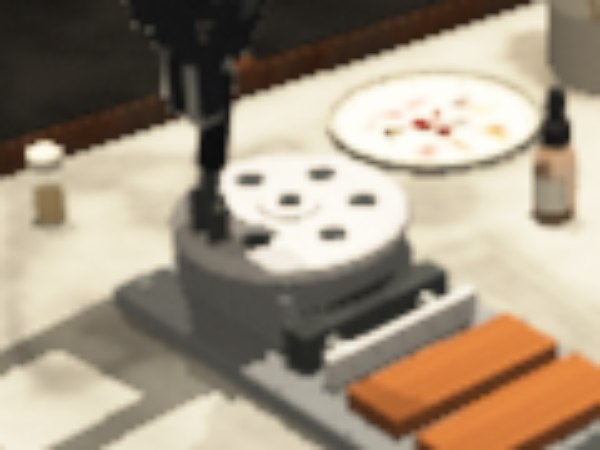

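The handle is up, roughly upright at (210,200), but the grip is weak: my finger target of 1.4 cm let it off. I'll open and look with the wrist camera.

```bash
python3 -m handwheel '[[5,[0,0,0],0],[5,[0,0,0],0],[5,[0,0,0],0]]' 40
python3 - <<'E'
from h import *;import cv2
s=bot.state();print(s["position"],s["ft_force"])
im=bot.get_image("wrist")[100:400,160:460,::-1];sc=bot.get_image("side")[170:240,210:280,::-1]
cv2.imwrite("pics/w4.png",np.hstack([cv2.resize(im,(420,420)),cv2.resize(sc,(370,420),interpolation=2)]))
E
```

```text
time_s: 5.42
position: [0.425, 0.1995, 0.1565]
eef_rot: [-0.03, 1.0, -0.0, -0.0]
ft_force: [0.2, -0.0, 0.0]
finger_gap: 0.0501
grasp_force: 0.0
[0.42501094 0.1995444  0.15652059] [ 0.17905354 -0.02698365  0.01500516]
```

View pics/w4.png

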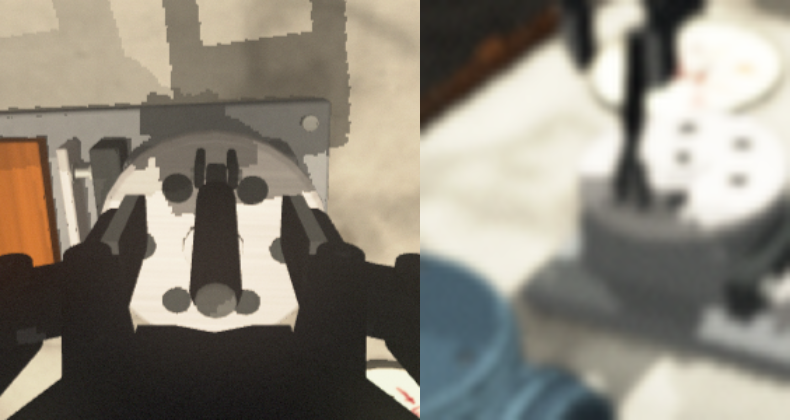

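The handle stands between the fingers: hinge at wrist pixel ~(314,218), tip at ~(314,314). I'll compute the lean.

Run:
```python
from h import *
s=bot.state()
for z in(.17,.175,.18,.184):print(z,at("wrist",(313.6,314),z,s))
print(at("wrist",(314,217),.104,s))
print(proj("wrist",[.426,.2,.184],s),proj("wrist",[.44,.2,.183],s))
```

```text
0.17 [0.45158809 0.20206891 0.17      ]
0.175 [0.44791858 0.20182171 0.175     ]
0.18 [0.44424907 0.20157452 0.18      ]
0.184 [0.44131347 0.20137677 0.184     ]
[0.42128475 0.20083603 0.104     ]
[312.58823204 283.99180268] [310.76070801 309.99034795]
```

Handle still leans ~13° towards the middle. I'll regrasp lower and centred, then pull it to the stop.

```bash
python3 -m handwheel '[[5,[-0.9,-0.1,0.5],0],[5,[0,0,1.5],0],[5,[0,0,0],0],[0.5,[0,0,0],0],[0.5,[0,0,0],0],[0.5,[0,0,0],0],[0.5,[0,0,0],0],[0.5,[0,0,0],0]]' 40; python3 -m handwheel '[[0.5,[0.5,0,0],0],[0.5,[0.4,0,0],0],[0.5,[0,0,0],0]]';python3 -m handwheel '[[0.5,[0.2,0,0],0],[0.5,[0,0,0],0]]'
```

```text
time_s: 6.52
position: [0.4343, 0.1997, 0.1372]
eef_rot: [-0.03, 1.0, 0.0, 0.0]
ft_force: [0.3, 4.2, 2.1]
finger_gap: 0.0168
grasp_force: 39.3
time_s: 6.9
position: [0.4281, 0.1995, 0.1378]
eef_rot: [-0.03, 1.0, 0.001, 0.003]
ft_force: [6.0, 6.1, -1.3]
finger_gap: 0.0171
grasp_force: 39.3
time_s: 7.15
position: [0.4267, 0.1994, 0.1379]
eef_rot: [-0.03, 1.0, 0.001, 0.004]
ft_force: [6.9, 6.5, -2.7]
finger_gap: 0.0168
grasp_force: 39.3
```

```bash
python3 -m handwheel '[[0.5,[0.4,0.15,0],0],[0.5,[0,0,0],0],[0.5,[0,0,0],0]]'
python3 - <<'E'
from h import *;import cv2
s=bot.state()
im=bot.get_image("wrist")[100:400,160:460,::-1];sc=bot.get_image("side")[170:240,210:280,::-1]
cv2.imwrite("pics/w5.png",np.hstack([cv2.resize(im,(420,420)),cv2.resize(sc,(370,420),interpolation=2)]))
print(proj("wrist",[.426,.2,.184],s),proj("wrist",[.43,.2,.183],s),proj("wrist",[.438,.2,.183],s))
E
```

```text
time_s: 7.52
position: [0.4223, 0.1995, 0.1378]
eef_rot: [-0.03, 1.0, -0.0, 0.003]
ft_force: [6.4, 1.1, -1.5]
finger_gap: 0.0169
grasp_force: 39.4
[312.30974061 317.36517955] [311.69853658 324.44885298] [310.51162242 341.50103752]
```

View pics/w5.png

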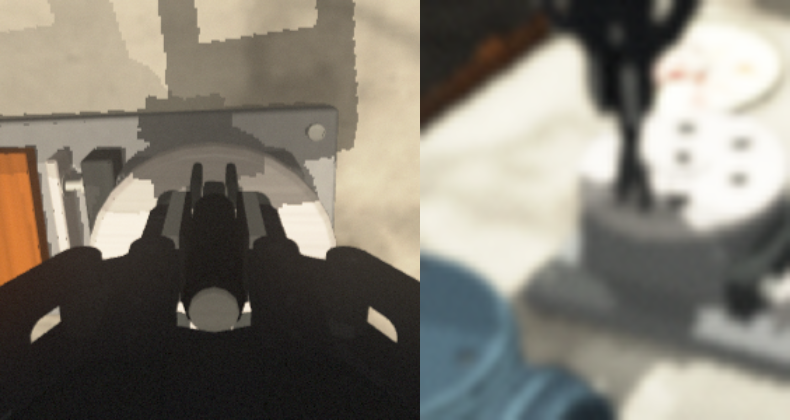

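Tip now at wrist row 321, lean about 2–3°. One more nudge to feel the stop.

```bash
python3 -m handwheel '[[0.5,[0.3,0,0],0],[0.5,[0,0,0],0],[0.5,[0,0,0],0]]';python3 -m handwheel '[[0.5,[0.2,0,0],0],[0.5,[0,0,0],0],[0.5,[0,0,0],0]]'
```

```text
time_s: 8.0
position: [0.4205, 0.1994, 0.1378]
eef_rot: [-0.03, 1.0, -0.0, 0.005]
ft_force: [10.7, 0.9, -4.9]
finger_gap: 0.0171
grasp_force: 39.2
time_s: 8.38
position: [0.4202, 0.1994, 0.1378]
eef_rot: [-0.03, 1.0, 0.0, 0.006]
ft_force: [16.7, 2.4, -9.9]
finger_gap: 0.017
grasp_force: 39.3
```

At the stop (16.7 N without movement). Wheel axis in tool terms: (0.4755,0.202), which agrees with the vision. Cranking with fixed tool orientation and slight outward bias: first quadrant.

```bash
python3 -m handwheel '[[0.5,[-0.3,0,0],0],[0.5,[-0.09,1.01,0],0],[0.5,[-0.26,0.98,0],0],[0.5,[-0.43,0.92,0],0]]'; python3 -m handwheel '[[0.5,[-0.58,0.83,0],0],[0.5,[-0.71,0.71,0],0],[0.5,[-0.83,0.58,0],0],[0.5,[-0.92,0.43,0],0],[0.5,[-0.98,0.26,0],0],[0.5,[-1.01,0.09,0],0]]'
python3 - <<'E'
from h import *
s=bot.state();d=np.array(s["position"][:2])-[.4755,.202]
print(np.hypot(*d),np.degrees(np.arctan2(d[1],d[0])))
E
```

```text
time_s: 8.88
position: [0.4263, 0.2266, 0.1377]
eef_rot: [-0.03, 1.0, -0.003, 0.003]
ft_force: [6.4, -11.1, 2.3]
finger_gap: 0.0171
grasp_force: 40.6
time_s: 9.62
position: [0.4713, 0.2574, 0.1376]
eef_rot: [-0.03, 1.0, -0.003, -0.001]
ft_force: [-5.8, -12.1, 11.9]
finger_gap: 0.0169
grasp_force: 41.7
0.05560241067584183 94.33359855547452
```

```bash
python3 -m handwheel '[[0.5,[-1.01,-0.09,0],0],[0.5,[-0.98,-0.26,0],0],[0.5,[-0.92,-0.43,0],0],[0.5,[-0.83,-0.58,0],0],[0.5,[-0.71,-0.71,0],0],[0.5,[-0.58,-0.83,0],0],[0.5,[-0.43,-0.92,0],0],[0.5,[-0.26,-0.98,0],0],[0.5,[-0.09,-1.01,0],0]]';  python3 -m handwheel '[[0.5,[0.09,-1.01,0],0],[0.5,[0.26,-0.98,0],0],[0.5,[0.43,-0.92,0],0]]'
cat > m.py <<'E'
from h import *
s=bot.state();d=np.array(s["position"][:2])-[.4755,.202];r=np.hypot(*d);u=d/r;t=np.array([u[1],-u[0]]);F=s["ft_force"][:2]
a=np.degrees(np.arctan2(d[1],d[0]))
print("r",r,"turn rad",np.radians((182.5-a)%360),"Ftan",F@t,"Frad",F@u)
E
python3 m.py
```

```text
time_s: 10.75
position: [0.5315, 0.2074, 0.1376]
eef_rot: [-0.03, 1.0, 0.001, -0.001]
ft_force: [-7.6, 7.2, 9.2]
finger_gap: 0.0171
grasp_force: 41.4
time_s: 11.12
position: [0.5265, 0.1786, 0.1377]
eef_rot: [-0.03, 1.0, 0.001, 0.0]
ft_force: [-2.9, 9.7, 7.7]
finger_gap: 0.0173
grasp_force: 41.2
r 0.05610434505011025 turn rad 3.61605161697151 Ftan -7.580718899369607 Frad -6.714987802989645
```

```bash
python3 -m handwheel '[[0.5,[0.58,-0.83,0],0],[0.5,[0.71,-0.71,0],0]]' >/dev/null; python3 m.py; python3 -m handwheel '[[0.5,[0.41,-0.31,0],0]]'>/dev/null; python3 m.py;  python3 -m handwheel '[[0.5,[0.43,-0.27,0],0]]' ; python3 m.py
python3 - <<'E'
from h import *;import cv2
s=bot.state()
cv2.imwrite("pics/w6.png",bot.get_image("wrist")[:,:,::-1]);cv2.imwrite("pics/s6.png",bot.get_image("scene")[:,:,::-1])
E
```

```text
r 0.05595068209158918 turn rad 3.9652147961215634 Ftan -7.268375040911295 Frad -7.725264238366051
r 0.055893906279033755 turn rad 4.056474855651353 Ftan -7.854657469389543 Frad -7.84967179377616
time_s: 11.62
position: [0.5078, 0.1564, 0.1377]
eef_rot: [-0.03, 1.0, 0.002, 0.002]
ft_force: [1.7, 10.2, 2.5]
finger_gap: 0.017
grasp_force: 41.0
r 0.05584638339878497 turn rad 4.139404573198658 Ftan -7.270550891546116 Frad -7.32245821451387
```

```bash
python3 -m handwheel '[[0.5,[0.45,-0.23,0],0],[0.5,[0,0,0],0]]' >/dev/null; python3 m.py; python3 -m handwheel '[[0.5,[0.47,-0.19,0],0],[0.5,[0,0,0],0]]'>/dev/null; python3 m.py;  python3 -m handwheel '[[0.5,[0.48,-0.15,0],0],[0.5,[0,0,0],0]]' >/dev/null; python3 m.py
python3 - <<'E'
from h import *;import cv2
cv2.imwrite("pics/w7.png",bot.get_image("wrist")[:,:,::-1]);cv2.imwrite("pics/s7.png",bot.get_image("scene")[:,:,::-1])
a=cv2.imread("pics/s7.png")[150:250,225:365]
b=cv2.imread("pics/w7.png")[60:260,0:340]
cv2.imwrite("pics/v7.png",np.hstack([cv2.resize(a,(420,300),interpolation=2),cv2.resize(b,(380,300))]))
E
```

```text
r 0.05582491200569553 turn rad 4.229268977632728 Ftan -5.123598612660386 Frad -7.604257211826822
r 0.05574154391063677 turn rad 4.312495711986921 Ftan -6.795924690674625 Frad -7.593662199090775
r 0.05569883022990978 turn rad 4.395662669797479 Ftan -7.111633267340777 Frad -8.778991825946397
```

View pics/v7.png

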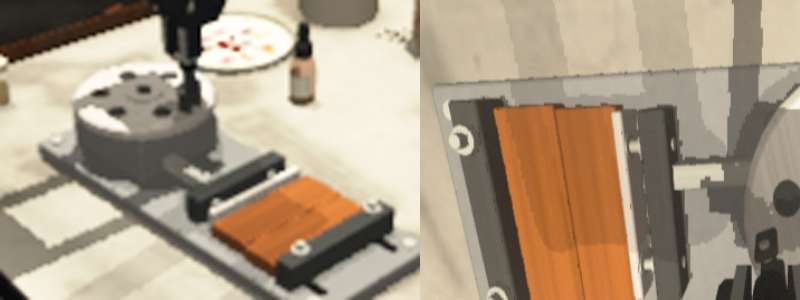

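The halves lie together, between pad (625,200) and fence (480,190), tight or nearly so. From here I'll measure the spring gap (pad to block) by intensity profiles.

```bash
cat > prof.py <<'E'
from h import *;import cv2
th=-np.radians(174.5);X=np.array([np.cos(th),np.sin(th)]);Y=np.array([-np.sin(th),np.cos(th)]);o=np.array([.4755,.202])
def prof(im,s,z,xs,ys):
    P=np.array([[proj("wrist",np.r_[o+X*x+Y*y,z],s) for y in ys] for x in xs],np.float32)
    return cv2.remap(im,P[...,0],P[...,1],cv2.INTER_LINEAR).astype(float)
def edges(im,s,x0,x1,z=.045):
    ys=np.arange(.06,.27,.0005);p=np.median(prof(im,s,z,np.linspace(x0,x1,15),ys),0)
    B=p[:,0] # blue: low on wood & dark, high on pad
    g=np.gradient(cv2.GaussianBlur(B.reshape(1,-1),(0,0),1.2).ravel())
    return [(round(float(ys[i])*1000,1),round(float(g[i]),1)) for i in range(1,len(g)-1) if abs(g[i])>4 and abs(g[i])>=abs(g[i-1]) and abs(g[i])>abs(g[i+1])]
E
python3 - <<'E'
from prof import *;import json
S={"w1":json.load(open("s1.json")),"w6":dict(position=[.5078,.1564,.1377],eef_rot=[-.03,.9995,.002,.002]),"w7":bot.state()}
for n,s in S.items():
    im=cv2.imread(f"pics/{n}.png")
    for r in((.0,.012),(.01,.02),(-.012,0)):print(n,r,edges(im,s,*r))
E
```

```text
Traceback (most recent call last):
  File "prof.py", line 7, in edges
    ys=np.arange(.06,.27,.0005);p=np.median(prof(im,s,z,np.linspace(x0,x1,15),ys),0)
                                            ~~~~^^^^^^^^^^^^^^^^^^^^^^^^^^^^^^^^^
  File "prof.py", line 4, in prof
    P=np.array([[proj("wrist",np.r_[o+X*x+Y*y,z],s) for y in ys] for x in xs],np.float32)
                 ~~~~^^^^^^^^^^^^^^^^^^^^^^^^^^^^^^
  File "h.py", line 13, in proj
    c=bot.calibration(cam)
ValueError: time passes only in moves, steps and waits
```

```bash
sed -i 's/bot.calibration(cam)/cal(cam)/; s/^def ray/from functools import lru_cache\n@lru_cache\ndef cal(c): return bot.calibration(c)\ndef ray/' h.py
cat > e.py <<'E'
from prof import *;import json
S={"w1":json.load(open("s1.json")),"w6":dict(position=[.5078,.1564,.1377],eef_rot=[-.03,.9995,.002,.002]),"w7":bot.state()}
for n,s in S.items():
    im=cv2.imread(f"pics/{n}.png")
    for r in((.0,.012),(.01,.02),(-.012,0)):print(n,r,edges(im,s,*r))
E
python3 e.py
```

```text
w1 (0.0, 0.012) [(63.5, 20.0), (70.5, -4.9), (74.0, -15.3), (78.0, 11.8), (85.0, -12.5), (92.5, 17.8), (99.0, -8.1), (107.5, -16.3), (155.0, 17.5), (162.5, -15.4), (212.5, 18.0), (232.5, -11.2), (236.0, -9.1), (254.0, 5.4)]
w1 (0.01, 0.02) [(63.5, 21.1), (66.5, -4.3), (70.5, -17.2), (78.0, 11.5), (84.5, -12.8), (92.5, 17.8), (99.0, -8.7), (107.5, -17.4), (155.0, 17.0), (162.5, -18.0), (212.0, 18.0), (233.5, -11.4), (236.0, -9.3), (253.5, 4.8)]
w1 (-0.012, 0) [(76.0, -12.9), (78.0, 11.6), (84.0, -13.0), (92.5, 19.8), (98.0, -5.9), (108.0, -19.5), (155.5, 20.0), (163.0, -20.0), (212.5, 18.5), (232.5, -10.9), (236.0, -8.9), (254.0, 5.2)]
w6 (0.0, 0.012) [(70.0, -5.3), (80.0, 16.7), (118.5, -29.9), (121.0, 5.6), (140.0, 15.5), (143.0, -12.9), (154.0, 19.4), (161.0, -29.7), (254.5, 6.4)]
w6 (0.01, 0.02) [(68.5, -4.0), (80.0, 16.7), (118.5, -30.1), (121.0, 5.9), (140.0, 15.5), (143.5, -14.1), (154.0, 19.4), (161.0, -30.1), (254.5, 6.2)]
w6 (-0.012, 0) [(65.5, -7.9), (92.0, 14.4), (111.5, -14.5), (113.5, -8.7), (121.0, 5.9), (140.0, 15.3), (143.0, -14.1), (154.0, 19.4), (161.0, -30.3), (254.0, 6.3)]
w7 (0.0, 0.012) [(67.5, -4.2), (99.0, 12.2), (103.5, 9.3), (122.5, -28.8), (125.0, 5.7), (143.0, 4.2), (154.5, 19.7), (161.5, -30.3), (254.0, 6.5)]
w7 (0.01, 0.02) [(61.5, -4.2), (66.5, -4.1), (86.5, 21.9), (122.0, -30.7), (125.0, 6.5), (154.5, 19.6), (161.5, -30.5), (254.5, 6.6)]
w7 (-0.012, 0) [(97.5, 14.8), (115.5, -15.3), (124.5, 6.4), (143.0, 4.0), (154.5, 19.7), (161.5, -30.8), (254.0, 6.3)]
```

Block moved 4 mm from w6 to w7 while the pad moved only 0.5 mm. First tightness was therefore at about 4.17 rad, and now it is about 10 N. I'll turn 0.13 rad more and measure at finer resolution.

```bash
python3 -c "
from h import *;import json
s=bot.state();json.dump({k:np.array(v).tolist() for k,v in s.items()},open('s7.json','w'))"
python3 -m handwheel '[[0.5,[0.37,-0.08,0],0],[0.5,[0.36,-0.06,0],0],[0.5,[0,0,0],0]]'; python3 m.py
sed -i 's/,.0005)/,.0001)/; s/(0,0),1.2/(0,0),8/; s/>4 and/>.8 and/' prof.py
cat > e.py <<'E'
from prof import *;import json
s=bot.state();cv2.imwrite("pics/w8.png",bot.get_image("wrist")[:,:,::-1])
json.dump({k:np.array(v).tolist() for k,v in s.items()},open('s8.json','w'))
S={"w6":dict(position=[.5078,.1564,.1377],eef_rot=[-.03,.9995,.002,.002]),"w7":json.load(open("s7.json")),"w8":s}
for n,s in S.items():
    im=cv2.imread(f"pics/{n}.png")
    for r in((0,.01),(.015,.023),(.042,.05)):print(n,r,[e for e in edges(im,s,*r) if e[0]>110])
E
python3 e.py
```

```text
time_s: 12.95
position: [0.4887, 0.148, 0.1377]
eef_rot: [-0.03, 1.0, 0.002, 0.003]
ft_force: [6.7, 8.9, -0.1]
finger_gap: 0.0168
grasp_force: 40.7
r 0.05563882392921826 turn rad 4.5161932604229404 Ftan -8.606662716046449 Frad -7.0989706960166234
w6 (0, 0.01) [(118.6, -4.2), (121.3, 1.0), (140.1, 2.7), (142.9, -2.4), (154.1, 3.6), (161.1, -5.4), (254.3, 1.2)]
w6 (0.015, 0.023) [(110.8, -2.0), (121.2, 1.1), (140.2, 2.7), (143.0, -2.7), (154.2, 3.5), (161.2, -5.5), (254.3, 1.1)]
w6 (0.042, 0.05) [(112.4, -2.8), (121.4, 1.0), (140.3, 3.2), (144.0, -2.7), (154.4, 4.1), (161.3, -6.0), (254.6, 1.1)]
w7 (0, 0.01) [(122.3, -4.1), (125.1, 1.0), (154.6, 3.7), (161.6, -5.6), (254.2, 1.2)]
w7 (0.015, 0.023) [(114.6, -2.4), (120.2, -0.8), (125.0, 1.2), (154.8, 3.7), (161.7, -5.6), (254.4, 1.2)]
w7 (0.042, 0.05) [(116.1, -2.9), (125.1, 1.1), (155.0, 3.9), (161.8, -5.3), (254.5, 1.2)]
w8 (0, 0.01) [(124.2, -3.6), (126.8, 0.9), (154.6, 3.8), (161.6, -5.6), (254.3, 1.2)]
w8 (0.015, 0.023) [(113.4, 1.6), (116.4, -2.5), (123.2, -1.2), (126.6, 0.9), (127.7, 0.9), (154.7, 3.7), (161.7, -5.4), (254.2, 1.1)]
w8 (0.042, 0.05) [(117.7, -2.8), (126.8, 1.1), (155.0, 3.9), (161.8, -5.4), (254.5, 1.2)]
```

Fine agreement: tight at 4.177 rad, now 4.516 rad, so about 12.6 N. I'll release, lift off and line the tool up to push the handle down radially.

```bash
python3 -m handwheel '[[4.5,[0,0,0],0],[4.5,[0,0,0],0],[4.5,[0,0,0],0],[5,[0,0,-4],0],[5,[0,0,-4],0],[0,[0,0,0],-10.4],[0,[0,0,0],0],[0,[0,0,0],0],[0,[0,0,0],0],[0,[0,0,0],0]]' 30
python3 - <<'E'
from h import *
s=bot.state();Rm=R.from_quat(s["eef_rot"]).as_matrix();p=np.array(s["position"]);print(Rm[:,1],s["finger_gap"])
u=np.array([np.cos(np.radians(-76.2)),np.sin(np.radians(-76.2))])
t=np.r_[np.array([.480,.202])+.09*u,.154]
print((Rm.T@(t-p)*100).round(2))
from prof import *
cv2.imwrite("pics/w9.png",bot.get_image("wrist")[:,:,::-1]);im=cv2.imread("pics/w9.png")
q=proj("wrist",np.r_[np.array([.480,.202])+.055*u,.184],s);h=proj("wrist",np.r_[np.array([.480,.202])+.055*u,.104],s);print(q,h)
g=cv2.cvtColor(im,6)
for r in range(int(h[1])-20,int(q[1])+30,10):print(r,g[r,int(q[0])-45:int(q[0])+46:5])
E
```

```text
time_s: 14.25
position: [0.4859, 0.1463, 0.2164]
eef_rot: [-0.12, 0.993, -0.0, -0.0]
ft_force: [-0.7, 0.2, -0.7]
finger_gap: -0.0001
grasp_force: 0.0
[-2.37681551e-01  9.71343126e-01  1.07294363e-04] -0.00010065226688914171
[-0.76 -3.45  6.24]
[312.47206348 243.27865822] [312.34417908 207.97138436]
187 [173 169 169 170 152  83  82 113 106 144 125 153  67  70  76 153 153 152
 147]
197 [168 169 171 169 165  79  79 108  51 118  47 151 147 148 152 155 151 108
 151]
207 [169 168 167 165 164 167 139 104  84  45  51 151 145 147 149 153 153 147
 150]
217 [168 166 164 164 169 164 164 103  43  44  40  50  67  66 129 152 149 147
 142]
227 [164 166 164 161 160 163 164  38  47  46  43  48  94  97 106 236 234 232
 236]
237 [198 202 179 165 158 160 159  75  72  53  81  77 234 234 234 235 232 233
 236]
247 [193 189 187 187 153  47  46  81  77  47  79  81  53  50 161 233 231 234
 232]
257 [183 183 182 174  47  41  57  80  80  42  78  80  79  45  47 154 231 233
 234]
267 [172 177 180  44  44  40  79  82  78  41  78  79  80  43  47  47 175 190
 196]
```

```bash
python3 -m handwheel '[[0,[-0.7,-3.5,0],0],[0,[0,0,3.2],0],[0,[0,0,3],0],[0,[0,0,0],0]]'; python3 -m handwheel '[[0,[0,1.1,0],0],[0,[0,1.3,0],0],[0,[0,0,0],0]]';python3 -m handwheel '[[0,[0,1.3,0.3],0],[0,[0,1.2,0.6],0],[0,[0,0,0],0]]'
```

```text
time_s: 14.8
position: [0.4994, 0.1138, 0.1527]
eef_rot: [-0.12, 0.993, 0.0, -0.003]
ft_force: [0.3, -0.5, 0.3]
finger_gap: 0.0002
grasp_force: 0.0
time_s: 15.18
position: [0.4958, 0.1387, 0.1559]
eef_rot: [-0.121, 0.993, 0.0, 0.001]
ft_force: [0.3, -0.8, 0.6]
finger_gap: 0.0002
grasp_force: 0.0
time_s: 15.55
position: [0.4886, 0.1626, 0.1451]
eef_rot: [-0.121, 0.993, 0.0, -0.001]
ft_force: [-0.5, 0.2, -0.7]
finger_gap: -0.0001
grasp_force: 0.0
```

```bash
python3 -m handwheel '[[0,[0,1.0,0.8],0],[0,[0,0,0],0]]'; python3 -m handwheel '[[0,[0,0.7,1.1],0],[0,[0,0,0],0]]';python3 -m handwheel '[[0,[0,0.4,0.8],0],[0,[0,0,0],0]]';python3 -m handwheel '[[0,[0,0,0.4],0],[0,[0,0,0],0]]'
```

```text
time_s: 15.8
position: [0.4864, 0.1718, 0.1369]
eef_rot: [-0.12, 0.993, 0.0, -0.001]
ft_force: [-0.1, -0.5, -0.3]
finger_gap: 0.0001
grasp_force: 0.0
time_s: 16.05
position: [0.4846, 0.1784, 0.1257]
eef_rot: [-0.12, 0.993, 0.0, -0.001]
ft_force: [-0.3, -0.9, 0.9]
finger_gap: 0.0001
grasp_force: 0.0
time_s: 16.3
position: [0.484, 0.182, 0.118]
eef_rot: [-0.12, 0.993, -0.0, -0.001]
ft_force: [0.5, 0.1, -0.1]
finger_gap: 0.0001
grasp_force: 0.0
time_s: 16.55
position: [0.4844, 0.182, 0.1146]
eef_rot: [-0.12, 0.993, 0.0, -0.0]
ft_force: [0.2, -0.5, 0.3]
finger_gap: 0.0001
grasp_force: 0.0
```

```bash
python3 -m handwheel '[[0,[0,0,-4],0],[0,[0,0,-5],0],[0,[0,0,-3],0],[0,[0,0,0],0]]'
cat > fold.py <<'E'
from prof import *
s=bot.state();im=bot.get_image("wrist")[:,:,::-1].copy();cv2.imwrite("pics/wf.png",im);g=cv2.cvtColor(im,6)
u=np.array([np.cos(np.radians(-76.2)),np.sin(np.radians(-76.2))]);t=np.array([u[1],-u[0]]);c=np.array([.480,.202])
for r in np.arange(.065,-.04,-.005):
    v=[]
    for k in np.arange(-.02,.0201,.004):
        q=proj("wrist",np.r_[c+u*r+t*k,.113],s);v.append(int(g[int(q[1]+.5),int(q[0]+.5)]))
    print(int(r*1000),v)
for sname in["scene"]:
    pass
print(proj("wrist",np.r_[c+.055*u,.184],s),proj("wrist",np.r_[c-.025*u,.113],s))
E
python3 fold.py
```

```text
time_s: 17.05
position: [0.4861, 0.1821, 0.2375]
eef_rot: [-0.12, 0.993, -0.0, 0.003]
ft_force: [-0.2, -0.0, 0.8]
finger_gap: -0.0
grasp_force: 0.0
65 [169, 170, 170, 168, 172, 174, 172, 168, 146, 147, 146]
60 [169, 169, 176, 97, 202, 198, 220, 100, 182, 194, 185]
55 [208, 230, 229, 92, 120, 65, 59, 59, 88, 70, 112]
50 [235, 235, 236, 93, 62, 68, 62, 60, 63, 71, 113]
45 [237, 238, 236, 237, 173, 67, 65, 112, 106, 98, 116]
40 [237, 101, 75, 73, 109, 70, 65, 111, 109, 110, 68]
35 [175, 100, 71, 73, 54, 52, 52, 63, 116, 116, 62]
30 [234, 89, 69, 68, 53, 56, 57, 48, 114, 114, 65]
25 [238, 239, 234, 126, 53, 59, 56, 50, 114, 116, 113]
20 [235, 238, 175, 117, 48, 56, 52, 51, 111, 112, 112]
15 [237, 229, 148, 117, 51, 55, 54, 48, 112, 126, 148]
10 [239, 180, 155, 112, 51, 54, 52, 51, 110, 142, 113]
5 [240, 155, 154, 108, 55, 53, 55, 50, 109, 128, 155]
0 [241, 158, 155, 102, 54, 57, 51, 52, 95, 114, 159]
-4 [241, 161, 160, 101, 52, 58, 48, 51, 111, 143, 144]
-9 [238, 160, 158, 100, 55, 50, 53, 50, 114, 120, 156]
-14 [237, 225, 153, 96, 56, 55, 52, 53, 116, 154, 157]
-19 [238, 167, 156, 96, 55, 54, 45, 56, 158, 157, 156]
-24 [236, 80, 67, 100, 113, 131, 115, 152, 158, 156, 139]
-29 [139, 73, 76, 74, 129, 152, 153, 155, 155, 156, 72]
-34 [218, 71, 72, 70, 155, 155, 154, 161, 161, 158, 77]
[263.34002873 219.33878266] [360.61584619 194.54123536]
```

The handle lies folded along the expected line (dark band from r=+38 to −22 mm). I'll press gently near its tip to make sure it is flat.

```bash
python3 -m handwheel '[[0,[0,2.6,0],0],[0,[0,0,5],0],[0,[0,0,5],0],[0,[0,0,1.8],0],[0,[0,0,0],0]]'; python3 -m handwheel '[[0,[0,0,0.3],0],[0,[0,0,0],0],[0,[0,0,0],0]]';python3 -m handwheel '[[0,[0,0,0.2],0],[0,[0,0,0],0],[0,[0,0,0],0]]'
```

```text
time_s: 17.73
position: [0.4765, 0.2068, 0.114]
eef_rot: [-0.12, 0.993, -0.0, -0.003]
ft_force: [0.7, -0.1, 0.8]
finger_gap: 0.0002
grasp_force: 0.0
time_s: 18.1
position: [0.4784, 0.2072, 0.1139]
eef_rot: [-0.12, 0.993, -0.0, 0.0]
ft_force: [0.6, 0.1, -0.6]
finger_gap: 0.0
grasp_force: 0.0
time_s: 18.48
position: [0.4789, 0.2073, 0.1124]
eef_rot: [-0.12, 0.993, 0.0, 0.001]
ft_force: [0.1, -0.3, 5.3]
finger_gap: 0.0002
grasp_force: 2.3
```

Contact at 0.113 m with 5 N, which is exactly the flat height. I'll retract and verify the clamp gap.

```bash
python3 -m handwheel '[[0,[0,0,-4],0],[0,[0,0,-5],0],[0,[0,-3,-3],0],[0,[0,0,0],0],[0,[0,0,0],0]]'
python3 - <<'E'
from prof import *
s=bot.state();im=bot.get_image("wrist")[:,:,::-1].copy()
for r in((0,.01),(.015,.023),(.042,.05),(-.02,-.01)):print(r,[e for e in edges(im,s,*r) if e[0]>110])
E
python3 fold.py | sed -n '5,21p'
```

```text
time_s: 19.1
position: [0.4847, 0.1782, 0.2306]
eef_rot: [-0.12, 0.993, 0.0, -0.001]
ft_force: [0.2, -0.9, -0.6]
finger_gap: 0.0003
grasp_force: 0.0
(0, 0.01) [(124.0, -3.6), (154.6, 3.4), (161.7, -4.9), (253.7, 1.1)]
(0.015, 0.023) [(117.0, -2.0), (123.5, -1.2), (126.5, 1.0), (154.8, 3.8), (161.7, -4.6), (254.2, 1.1)]
(0.042, 0.05) [(118.1, -2.7), (126.7, 1.0), (154.9, 3.8), (161.9, -4.6), (254.4, 1.1)]
(-0.02, -0.01) [(116.9, -2.4), (126.2, 1.1), (154.5, 3.7), (161.4, -4.6), (253.4, 1.0)]
45 [237, 239, 151, 149, 110, 69, 66, 114, 119, 105, 116]
40 [221, 101, 70, 65, 111, 71, 63, 112, 112, 110, 61]
35 [139, 101, 69, 65, 48, 52, 52, 51, 111, 114, 57]
30 [236, 99, 84, 60, 52, 53, 51, 45, 112, 120, 73]
25 [237, 238, 151, 115, 53, 58, 54, 51, 113, 111, 113]
20 [235, 235, 149, 113, 51, 58, 51, 50, 109, 112, 119]
15 [237, 201, 147, 111, 53, 60, 43, 48, 111, 105, 147]
10 [239, 154, 152, 112, 51, 56, 50, 49, 112, 151, 117]
5 [239, 154, 154, 114, 46, 56, 51, 48, 103, 140, 155]
0 [238, 158, 155, 111, 46, 54, 48, 47, 96, 153, 156]
-4 [241, 158, 163, 118, 51, 55, 53, 49, 107, 155, 131]
-9 [240, 201, 156, 118, 53, 51, 47, 46, 112, 121, 157]
-14 [237, 153, 155, 114, 51, 60, 53, 49, 115, 157, 158]
-19 [239, 156, 155, 117, 53, 57, 52, 47, 159, 159, 157]
-24 [237, 74, 70, 70, 124, 131, 116, 141, 157, 157, 127]
-29 [95, 72, 70, 70, 150, 154, 152, 152, 153, 156, 73]
-34 [214, 72, 73, 71, 156, 156, 157, 160, 158, 156, 73]
```

The jaw block (126.6 mm) and pad (154.8 mm) stand as they did when I released the handle, so the clamp has held. The handle is flat.

```bash
python3 -c "
from rig import bot
print(bot.job_done())"
```

```text
the job is handed in; nothing more can be done
None
```

The clamp is closed and handed in: the halves are pushed together against the fence at an estimated 12–13 N (worked out from how far the jaw's spring is compressed, not measured directly), and the handle is folded flat, with nothing else knowingly touched, after about 19 s of robot time.

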